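# Find the weighted plug and set it on the gluing platen

## Task

A mirror strip is curing under the sprung metal platen at the back of the wooden jig and needs weight on it. One of the three look-alike mahogany plugs has a lead core: give each of the three a small nudge of a centimetre or two along the board to feel which is the heavy one, then slide that one straight back onto the platen and up against the back rail, so that it holds the platen down. Slide only, do not pick any plug up or tip it over; leave the two light plugs standing on the board, off the platen, and leave the ring, the glass dome and the spare strip beside the jig where they are.

Things in the scene. Friction and masses are not known exactly. Their poses are not given: they have to be found in the camera images.
- jig: Wooden bonding jig fixed to the bench, 252 mm (x) by 360 mm (y). Origin on the bench top, x points from the open front to the back rail, z up. Board top is 30 mm above the bench, from x = -140 to +20 mm; then the platen, x = 23 to 90 mm; then the back rail, its face at x = 92 mm, its top 46 mm above the bench. Front and sides of the board are open.
- rail_face (a point): Middle of the back rail's front face, at the level of the board (jig x = 92, y = 0, z = 30 mm). Axes as the jig's. A plug against the rail has its centre 29 mm in front of it. The platen reaches 162 mm to either side; a steel guide pin rises 22 mm above it at each end (y = +-153 mm).
- platen (a joint): Sprung aluminium platen of the jig, stays level: 0 = up (flush with the board), 0.006 m = fully down on the mirror strip. It starts to sink at about 2 N and is fully down at 3.2 N; a light plug does not sink it.
- plug_a: Mahogany end plug, an upright cylinder 58 mm wide, 47 mm tall, with a 45 mm wide, 10 mm tall spigot on top. The three look alike; one has a lead core (0.45 to 0.65 kg), two are light (0.09 kg); the name does not tell which. They stand on the jig's board in a row along jig y, about 100 mm apart. Origin: centre of underside, z up.
- plug_b: Mahogany end plug, an upright cylinder 58 mm wide, 47 mm tall, with a 45 mm wide, 10 mm tall spigot on top. The three look alike; one has a lead core (0.45 to 0.65 kg), two are light (0.09 kg); the name does not tell which. They stand on the jig's board in a row along jig y, about 100 mm apart. Origin: centre of underside, z up.
- plug_c: Mahogany end plug, an upright cylinder 58 mm wide, 47 mm tall, with a 45 mm wide, 10 mm tall spigot on top. The three look alike; one has a lead core (0.45 to 0.65 kg), two are light (0.09 kg); the name does not tell which. They stand on the jig's board in a row along jig y, about 100 mm apart. Origin: centre of underside, z up.
- focus_ring: Bystander: brass ring lying flat on the bench to the +y side of the jig, 54 mm outside, 42 mm inside, 14 mm tall. Origin: centre of underside.
- cabochon: Bystander: frosted glass dome on the bench to the -y side of the jig, 36 mm across, 15 mm tall. Origin: centre of underside.
- mirror_strip: Bystander: spare smoky mirror strip flat on the bench behind the back rail, 30 by 160 by 5 mm, long along its own y. Origin: centre of underside.
Not all that is in view belongs to the job. Leave any orange look-alike of the plug_b alone.

How it is judged:
By the outcome, as a careful person would: the job done as asked, in the order asked, and still so for the second after the job is handed in, with the robot touching nothing.
It also fails if it takes over 56 s, if anything falls off the work surface, if the arm or the gripper's body presses on something with over 40 N, if the wrist force passes 120 N, or if a joint passes its speed limit or range.

## Robot

A 6-joint arm with a two-finger parallel gripper is mounted at the origin on the work surface. World frame = base frame: x ahead of the robot, y to its left, z up, the work surface at z = 0. Lengths are in m, angles in rad, forces in N, time in s.
With the tool pointing down it reaches from about 0.3 to 0.85 m from the base axis. Payload 4.2 kg.
Tool frame: the origin (TCP) lies at the very end of the fingers, on their centre line; the grasp point (between the pads) lies 19 mm behind it; z points along the fingers, y is the direction in which the jaws open and shut (so a half turn about z gives the same grasp; the last joint's range is limited). The gripper opens to 91 mm and grips with 3 to 60 N. Pads are 32 mm wide; open, the fingers measure 118 mm over their backs; the gripper's body (76 mm by 178 mm) begins 60 mm behind the grasp point.
Start: joints at [-1.189, 0.32, 1.565, -0, 1.257, -0.02], TCP at [0.225, -0.529, 0.214] pointing down, gripper open.
Joint ranges: [-3.11, 3.11], [-0.84, 2.01], [0.21, 2.61], [-1.34, 4.49], [0.05, 2.63], [-2.56, 2.56]. Speed limits (rad/s): [2.57, 2.57, 3.14, 3.14, 3.14, 3.14].

## Interface

Orientations are given as a 3x3 rotation matrix whose columns are the frame's x, y, z axes.
In Python, from cell import sensors, cams, workorder, spotter gives the robot as it stands. The module is installed in compiled form; this text tells all that it offers.
- The arm moves only by the tool send_rows, never from a script. Its argument "plan" is a list of rows, each a list of 5 numbers: the opening, from 0 (shut) to 1 (fully open), then the shift along the world's x, y, z in m, then the turn about the world's z in degrees. A call has 1 to 10 rows; each row is the pose to reach, as a shift and turn from the pose commanded when the call began; what a row does not reach only later rows make up. A row lasts 1/8 s, in which the tool goes at most 62.5 mm and 10.7 degrees, less where a joint would pass 70% of its speed; a pose out of reach is approached as far as the arm can. A call with a gripper value outside its range is refused whole. The fingers move at their own pace and stop on an object; the grip force is fixed at half the most. Time passes only in rows, so rows that repeat a pose let the fingers close. It gives the time, the measured TCP pose, the force and the opening at its end, in the units of the state.
- sensors.read_state(): the state, without advancing time (a new reading comes with each control period).
- cams.snapshot(name): name is "side" or "top" or "wrist"; returns the picture (384x512x3 uint8, blue, green, red); there is no depth.
- cams.camera_model(name): a dict with "intrinsics" (3x3 intrinsics, pixels), "dist_coeffs" ([k1, k2, p1, p2, k3] as OpenCV has them; the pictures are not rectified), "origin" and "rotation" of the camera in the world. Camera axes: x right, y up, looking along -z (the intrinsics and any distortion apply to the point x, -y, -z); pixel columns grow to the right and rows downward; lengths in m; the calibration is good to about 2 mm. A picture is of the moment at which its call begins: read the wrist's pose just before it. camera_model takes no time and is no camera call; for the wrist camera it gives the pose at the moment of the call.
- workorder.job_done(): hands the job in, once; it reports no verdict.
Trained networks look in the newest picture that a camera, given by its name, has taken for a name from the list of things; names that differ only in an ending like _2 or _b are one class to them, and where a whole thing is asked for, a point or a joint stands for the part that bears it (a point fixed in the world has none). Each returns a list of dicts, best first, with "p" (0 to 1); they miss things now and then, are a little off and sometimes report something else, mostly with a low value. They report only what shows in the picture. A call takes as long as a camera call. They do not tell look-alikes from the thing itself.
- spotter.cut_out(query, camera): "pixels" (384x512 bool, what is visible of it) and "position" ([column, row] as shares, 0 to 1, of the picture: columns of its width, rows of its height, amid what is visible of it).
- spotter.tip_of(query, camera): "position" ([column, row] as shares, 0 to 1, of the picture: columns of its width, rows of its height: a listed point, or the origin of a listed thing).
The state is a dict: "t": time; "joints": joint angles; "joint_vel": joint speeds; "joint_torque": joint torques, N m; "ee_pos": TCP position; "tcp_rot": TCP orientation; "ft_force": force on the tool from outside, world axes, zero at the start; "ft_torque": the same for the moment, N m; "grip_width": finger opening in m.
Only numpy, scipy, OpenCV 4.12 (cv2) and the standard library are available. Lean on these libraries where they do the work, as an engineer would, in place of code of your own. Each camera call takes 0.05 s, during which the arm holds its last target. There are 200 camera calls.

## Working session

There is one attempt and no reset: what is moved stays moved. The work goes in short steps, Python scripts to look and compute and a tool call to move; the robot and the scene stay as the last step left them, time stands still between calls to the robot, and variables do not carry over. Pictures are saved under pics/ and viewed, on a budget of 10 in all, crops included, one or two more only if the job needs it, and the job is handed in when it is done.

Besides the shell and the picture viewer there is one more tool, called after "Emit:" as a command line: name --pt "numbers of a row" for each row, then --argument value for the rest. send_rows: Moves the arm, as the interface text tells. Its arguments: {"type":"object","properties":{"plan":{"type":"array","items":{"type":"array","items":{"type":"number"}}}},"required":["plan"]}

```bash
mkdir -p pics
cat > h.py <<'E'
import numpy as np, cv2
from cell import sensors, cams, workorder, spotter
def ray(m,px):
    K=np.array(m["intrinsics"],float);d=np.array(m["dist_coeffs"],float)
    u=cv2.undistortPoints(np.array([[px]],float),K,d)[0,0]
    R=np.array(m["rotation"]);v=R@np.array([u[0],-u[1],-1.0])
    return np.array(m["origin"]),v/np.linalg.norm(v)
def onz(m,px,z):
    o,v=ray(m,px);return o+v*(z-o[2])/v[2]
def proj(m,P):
    K=np.array(m["intrinsics"],float);d=np.array(m["dist_coeffs"],float)
    c=(np.atleast_2d(P)-np.array(m["origin"]))@np.array(m["rotation"])
    return cv2.projectPoints(c*[1,-1,-1],np.zeros(3),np.zeros(3),K,d)[0][:,0]
def tri(rs):
    A=np.zeros((3,3));b=np.zeros(3)
    for o,v in rs:
        M=np.eye(3)-np.outer(v,v);A+=M;b+=M@o
    return np.linalg.solve(A,b)
E
python3 - <<'E'
from h import *
np.set_printoptions(precision=4,suppress=True)
for c in("top","side"):
    im=cams.snapshot(c);cv2.imwrite(f"pics/{c}0.png",im);m=cams.camera_model(c)
    print(c,np.array(m["origin"]),np.array(m["intrinsics"])[0])
    for q in("plug_a","rail_face","jig","focus_ring","cabochon","mirror_strip"):
        r=spotter.tip_of(q,c)
        for d in r[:5]:
            px=np.array(d["position"])*[512,384]
            print(q,round(d["p"],2),px,onz(m,px,0.03 if q in("plug_a","rail_face") else 0))
print(sensors.read_state()["t"],sensors.read_state()["ft_force"])
E
```

```text
top [0.3877 0.0251 0.9956] [449.3351   0.     251.1934]
plug_a 0.96 [367.104 196.8  ] [ 0.5583 -0.2346  0.03  ]
plug_a 0.91 [256.9216 210.5856] [0.5277 0.008  0.03  ]
plug_a 0.91 [364.1856 293.4912] [ 0.3493 -0.22    0.03  ]
plug_a 0.88 [303.104  207.7824] [ 0.5339 -0.0925  0.03  ]
plug_a 0.76 [393.5232 260.5824] [ 0.4185 -0.2868  0.03  ]
rail_face 0.58 [242.688  141.1968] [0.6843 0.0395 0.03  ]
jig 0.58 [248.576 182.208] [0.5969 0.0263 0.    ]
focus_ring 0.71 [131.2768 211.584 ] [0.5294 0.2903 0.    ]
focus_ring 0.49 [303.2064 204.7872] [ 0.5453 -0.0966  0.    ]
focus_ring 0.28 [250.112  182.5152] [0.5962 0.0228 0.    ]
cabochon 0.7 [366.6944 161.7024] [ 0.6456 -0.2456  0.    ]
cabochon 0.22 [134.8096 214.3104] [0.5232 0.2819 0.    ]
mirror_strip 0.97 [228.4032 126.1056] [0.7299 0.0732 0.    ]
side [0.4601 0.7131 0.5471] [395.2874   0.     256.4074]
plug_a 0.97 [320.2048 143.3088] [ 0.408 -0.253  0.03 ]
plug_a 0.84 [343.7056 155.7888] [ 0.3482 -0.1919  0.03  ]
plug_a 0.78 [340.48   197.2992] [ 0.3657 -0.0072  0.03  ]
plug_a 0.74 [267.52   195.6864] [0.5267 0.0045 0.03  ]
plug_a 0.72 [274.5856 229.9008] [0.5013 0.118  0.03  ]
rail_face 0.56 [193.8944 200.1024] [0.6859 0.0388 0.03  ]
jig 0.62 [236.9024 210.0096] [0.5934 0.0254 0.    ]
focus_ring 0.55 [252.9792 300.7872] [0.5248 0.2731 0.    ]
focus_ring 0.18 [267.776  195.9168] [ 0.5299 -0.0357  0.    ]
cabochon 0.6 [228.7104 148.1856] [ 0.6624 -0.2522  0.    ]
mirror_strip 0.84 [169.4208 217.6128] [0.7366 0.0688 0.    ]
0.7 [-0.033   0.5798  0.5177]
```

View pics/top0.png

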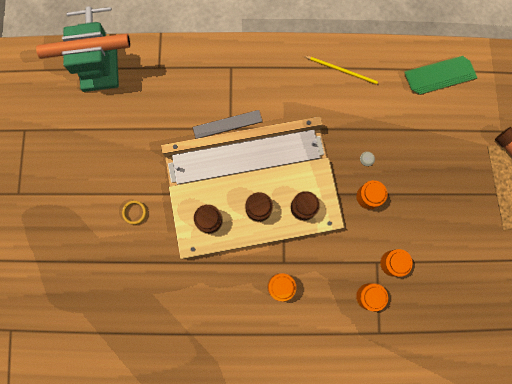

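View pics/side0.png

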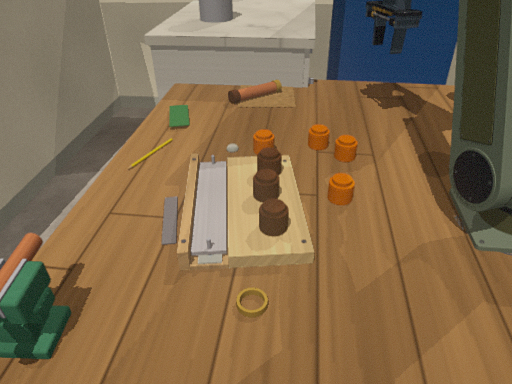

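The top view shows the three mahogany plugs at about (207,218), (259,206) and (305,205) on the jig, which is yawed roughly +9°. The orange look-alikes stand on the bench. The side view agrees. Next I fit the poses from both views.

```bash
cat > fit.py <<'E'
from h import *
from scipy.optimize import minimize, least_squares
np.set_printoptions(precision=4,suppress=True)
def cyl(p):
    a=np.linspace(0,2*np.pi,48,endpoint=False);C=np.c_[np.cos(a),np.sin(a)]
    return np.vstack([np.c_[p[:2]+C*r,np.full(48,p[2]+z)] for r,z in((.029,0),(.029,.047),(.0225,.047),(.0225,.057))])
def hullmask(pts):
    s=4;im=np.zeros((384*s,512*s),np.uint8)
    cv2.fillConvexPoly(im,cv2.convexHull(((pts+.5)*s).round().astype(np.int32)),1)
    return cv2.resize(im.astype(np.float32),(512,384),interpolation=cv2.INTER_AREA)
def world(q,P):
    c,s=np.cos(q[2]),np.sin(q[2]);P=np.atleast_2d(P)
    return np.c_[q[0]+c*P[:,0]-s*P[:,1],q[1]+s*P[:,0]+c*P[:,1],P[:,2]]
JP=np.array([[x,y,z] for y in(-.18,.18) for x,z in((-.14,0),(-.14,.03),(.112,0),(.112,.046),(.092,.046))])
def looks():
    out={}
    for c in("top","side"):
        im=cams.snapshot(c);out[c]=(im,cams.camera_model(c),spotter.cut_out("plug_a",c),spotter.cut_out("jig",c))
    return out
def brown(im): # plug is dark, not orange
    return im.max(2)<110
def fitplugs(L,starts):
    res=[]
    for s in starts:
        ms={}
        for c,(im,m,pl,_) in L.items():
            t=proj(m,[[s[0],s[1],.055]])[0]
            best=[np.array(d["pixels"],bool) for d in pl if np.hypot(*(np.array(d["position"])*[512,384]-t))<16]
            if best: ms[c]=best[0]
        f=lambda p:sum(np.abs(hullmask(proj(L[c][1],cyl(p)))-M).sum() for c,M in ms.items())
        r=minimize(f,[s[0],s[1],.03],method="Nelder-Mead",options=dict(initial_simplex=np.array([s[0],s[1],.03])+np.array([[0,0,0],[.01,0,0],[0,.01,0],[0,0,.008]]),xatol=1e-4,fatol=.1))
        res.append(r.x);print("plug",r.x,"cost",round(r.fun),{c:int(M.sum()) for c,M in ms.items()})
    return np.array(res)
E
python3 - <<'E'
from fit import *
L=looks()
P=fitplugs(L,[(.51,.115),(.53,.006),(.535,-.092)])
ms={}
for c,(im,m,pl,j) in L.items():
    for d in j: print(c,d["p"],np.array(d["pixels"]).sum())
    M=np.array(j[0]["pixels"],np.uint8);pts=cv2.findNonZero(M)[:,0]
    k=np.zeros_like(M);cv2.fillConvexPoly(k,cv2.convexHull(pts),1);ms[c]=k
    for d in pl: print(c,round(d["p"],2),np.array(d["position"])*[512,384])
for cs in(("top",),("side",),("top","side")):
    f=lambda q:sum(np.abs(hullmask(proj(L[c][1],world(q,JP)))-ms[c]).sum() for c in cs)
    s=np.array([.595,.026,.15])
    r=minimize(f,s,method="Nelder-Mead",options=dict(initial_simplex=s+np.array([[0,0,0],[.01,0,0],[0,.01,0],[0,0,.05]]),xatol=1e-4,fatol=.1))
    print(cs,r.x,r.fun)
q=r.x;R=np.array([[np.cos(q[2]),np.sin(q[2])],[-np.sin(q[2]),np.cos(q[2])]])
for p in P: print("in jig",R@(p[:2]-q[:2]))
im=L["top"][0].copy()
im=cv2.resize(im[90:310,110:410],None,fx=2.6,fy=2.6)
P4=np.array([[-.14,-.18,.03],[-.14,.18,.03],[.092,.18,.046],[.092,-.18,.046]])
for pts in [world(q,P4),world(q,[[.092,0,.03]]),*[cyl(p)[:48] for p in P],*[cyl(p)[48:96] for p in P]]:
    a=((proj(L["top"][1],pts)-[110,90])*2.6).astype(int)
    cv2.polylines(im,[a],True,(0,255,0),1)
    if len(a)==1: cv2.circle(im,a[0].tolist(),4,(0,0,255),-1)
cv2.imwrite("pics/ov.png",im)
s=sensors.read_state();print(s["t"],s["ee_pos"],s["tcp_rot"],s["ft_force"])
E
```

```text
plug [0.5065 0.112  0.0177] cost 37 {'top': 661}
plug [0.5318 0.0039 0.0277] cost 220 {'top': 591, 'side': 702}
plug [ 0.5341 -0.0932  0.0315] cost 239 {'top': 667, 'side': 518}
top 0.83 16419
top 0.88 [259.1232 208.512 ]
top 0.87 [303.8208 204.288 ]
top 0.74 [209.1008 220.4928]
top 0.64 [369.1008 295.6032]
top 0.62 [369.408  193.1136]
top 0.62 [281.8048 288.192 ]
top 0.55 [396.1856 263.616 ]
side 0.59 11243
side 0.87 [260.8128 138.5088]
side 0.76 [269.824  162.0864]
side 0.73 [265.8816 184.2816]
side 0.7 [321.4848 136.2048]
side 0.64 [341.504  188.3136]
side 0.64 [346.112  147.3024]
('top',) [0.5951 0.0234 0.1855] 216.75
('side',) [0.5948 0.0225 0.1868] 308.875
('top', 'side') [0.5951 0.0231 0.1855] 538.1875
in jig [-0.0707  0.1038]
in jig [-0.0657 -0.0072]
in jig [-0.0814 -0.103 ]
1.0 [ 0.2249 -0.5292  0.214 ] [[ 0.9204  0.3911  0.    ]
 [ 0.3911 -0.9204 -0.0001]
 [ 0.      0.0001 -1.    ]] [ 0.8591 -0.1219  0.333 ]
```

View pics/ov.png

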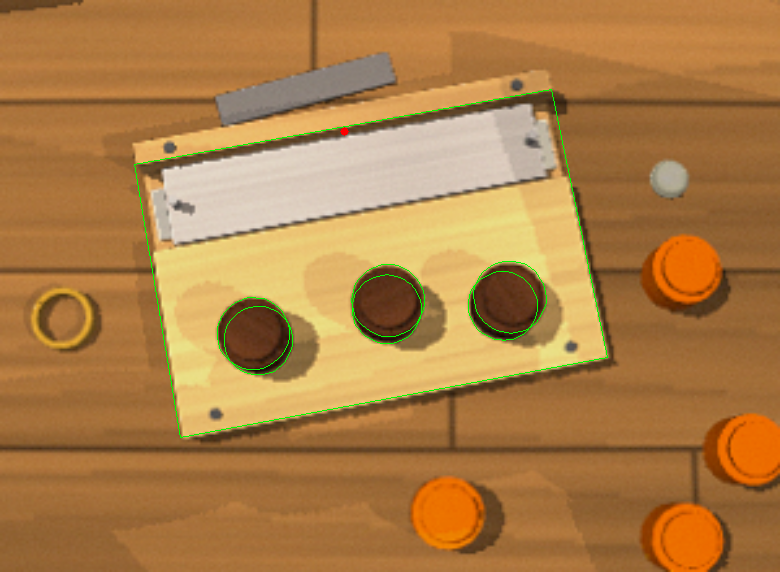

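Emit:
send_rows --pt "0.44 0.06 0.1 0 -4" --pt "0.44 0.11 0.19 0 -8" --pt "0.44 0.14 0.24 0 -12.4" --pt "0.44 0.17 0.29 0 -12.4" --pt "0.44 0.2 0.34 0 -12.4" --pt "0.44 0.23 0.39 0 -12.4" --pt "0.44 0.255 0.426 0 -12.4" --pt "0.44 0.255 0.426 -0.06 -12.4" --pt "0.44 0.255 0.426 -0.114 -12.4" --pt "0.44 0.255 0.426 -0.114 -12.4"

```text
t: 2.25
ee_pos: [0.4772, -0.1017, 0.0969]
tcp_rot: [[0.982, 0.186, -0.008], [0.186, -0.982, 0.002], [-0.008, -0.003, -1.0]]
ft_force: [-0.3, -1.0, 1.0]
grip_width: 0.04
```

Emit:
send_rows --pt "0.44 0 0 -0.04 0" --pt "0.44 0 0 -0.058 0" --pt "0.44 0 0 -0.058 0" --pt "0.44 0 0 -0.058 0"

```text
t: 2.75
ee_pos: [0.4813, -0.1041, 0.0438]
tcp_rot: [[0.983, 0.184, 0.003], [0.184, -0.983, -0.001], [0.003, 0.002, -1.0]]
ft_force: [-0.2, -0.3, 0.1]
grip_width: 0.0403
```

Run:
```python
from fit import *
im=cams.snapshot("side");cv2.imwrite("pics/s1.png",cv2.resize(im[100:300,150:380],None,fx=3,fy=3))
s=sensors.read_state();print(s["t"],s["ee_pos"],s["ft_force"],s["grip_width"])
```

```text
2.8 [ 0.4812 -0.104   0.0438] [-0.0781 -0.0614 -0.338 ] 0.039960080496142615
```

View pics/s1.png

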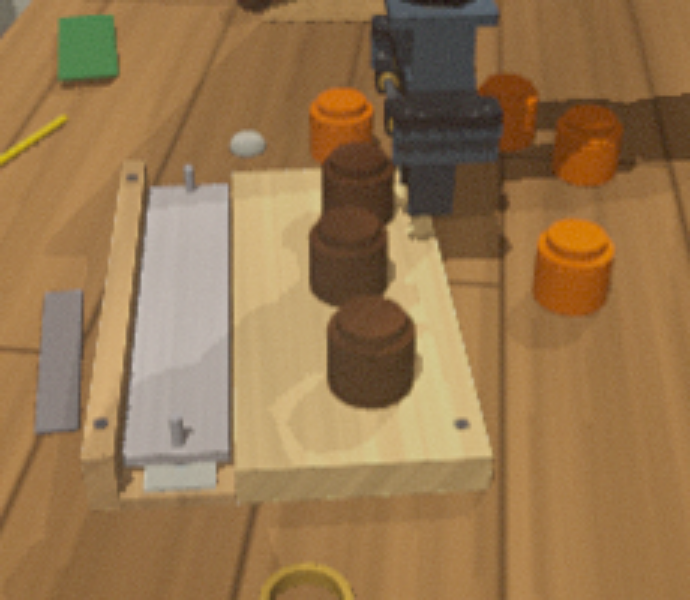

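The side view shows the fingers standing on the front side of the -y plug, clear of it. I'll push it slowly along the jig's x.

Emit:
send_rows --pt "0.44 0.006 0.001 0 0" --pt "0.44 0.012 0.002 0 0" --pt "0.44 0.016 0.003 0 0" --pt "0.44 0.019 0.0035 0 0" --pt "0.44 0.022 0.004 0 0"

```text
t: 3.42
ee_pos: [0.4996, -0.099, 0.0416]
tcp_rot: [[0.983, 0.185, -0.005], [0.185, -0.983, 0.0], [-0.005, -0.001, -1.0]]
ft_force: [-6.4, -1.4, 5.4]
grip_width: 0.0402
```

Emit:
send_rows --pt "0.44 0.003 0.0005 0 0" --pt "0.44 0.006 0.001 0 0"

```text
t: 3.68
ee_pos: [0.5053, -0.098, 0.0416]
tcp_rot: [[0.983, 0.185, -0.006], [0.185, -0.983, 0.0], [-0.006, -0.001, -1.0]]
ft_force: [-6.5, -1.4, 3.7]
grip_width: 0.0398
```

Emit:
send_rows --pt "0.44 0.003 0.0005 0 0"

```text
t: 3.8
ee_pos: [0.5083, -0.0975, 0.0416]
tcp_rot: [[0.983, 0.185, -0.006], [0.185, -0.983, 0.0], [-0.006, -0.001, -1.0]]
ft_force: [-5.6, -1.4, 4.6]
grip_width: 0.0402
```

Emit:
send_rows --pt "0.44 0.003 0.0005 0 0"

```text
t: 3.92
ee_pos: [0.5113, -0.097, 0.0416]
tcp_rot: [[0.983, 0.185, -0.006], [0.185, -0.983, 0.0], [-0.006, -0.001, -1.0]]
ft_force: [-5.8, -1.0, 4.1]
grip_width: 0.0402
```

Run:
```python
from fit import *
F=[]
for i in range(3):
    F.append(sensors.read_state()["ft_force"]); L=cams.snapshot("top")
print(np.array(F))
L=looks();P=fitplugs(L,[(.51,.113),(.53,.006),(.545,-.092)])
q=[.5951,.0231,.1855];R=np.array([[np.cos(q[2]),np.sin(q[2])],[-np.sin(q[2]),np.cos(q[2])]])
for p in P: print("in jig",R@(p[:2]-q[:2]))
s=sensors.read_state();print(s["t"],s["ee_pos"],s["ft_force"])
```

```text
[[-5.8242 -0.9616  4.1329]
 [-4.1038 -0.5726  2.7373]
 [-5.7969  0.0295  3.1477]]
plug [0.5051 0.1118 0.0329] cost 121 {'top': 692, 'side': 969}
plug [0.5312 0.0049 0.0291] cost 310 {'top': 495, 'side': 714}
plug [ 0.5558 -0.1159  0.0242] cost 252 {'side': 412}
in jig [-0.0721  0.1037]
in jig [-0.0662 -0.0061]
in jig [-0.0643 -0.1294]
4.375 [ 0.512  -0.097   0.0416] [-4.9695 -0.8923  3.4351]
```

Emit:
send_rows --pt "0.44 -0.036 -0.007 0 0" --pt "0.44 -0.036 -0.007 0 0" --pt "0.44 -0.036 0.04 0 0" --pt "0.44 -0.036 0.091 0 0" --pt "0.44 -0.036 0.091 0 0"

```text
t: 5.0
ee_pos: [0.4791, -0.0036, 0.0422]
tcp_rot: [[0.982, 0.189, 0.002], [0.189, -0.982, 0.0], [0.002, -0.0, -1.0]]
ft_force: [1.0, -0.5, -0.3]
grip_width: 0.0404
```

Emit:
send_rows --pt "0.44 0.006 0.001 0 0" --pt "0.44 0.012 0.002 0 0" --pt "0.44 0.016 0.003 0 0" --pt "0.44 0.019 0.0035 0 0" --pt "0.44 0.022 0.004 0 0"

```text
t: 5.62
ee_pos: [0.4997, -0.0025, 0.0419]
tcp_rot: [[0.983, 0.184, -0.001], [0.184, -0.983, -0.0], [-0.001, -0.0, -1.0]]
ft_force: [-0.3, -0.5, -0.2]
grip_width: 0.04
```

Emit:
send_rows --pt "0.44 0.003 0.0005 0 0" --pt "0.44 0.006 0.001 0 0"

```text
t: 5.88
ee_pos: [0.5061, -0.0012, 0.042]
tcp_rot: [[0.983, 0.184, 0.0], [0.184, -0.983, -0.0], [0.0, 0.0, -1.0]]
ft_force: [-0.8, -0.3, -0.1]
grip_width: 0.04
```

Emit:
send_rows --pt "0.44 0.003 0.0005 0 0"

```text
t: 6.0
ee_pos: [0.5091, -0.0007, 0.042]
tcp_rot: [[0.983, 0.184, 0.0], [0.184, -0.983, -0.0], [0.0, 0.0, -1.0]]
ft_force: [-0.6, -0.8, -0.4]
grip_width: 0.0401
```

Emit:
send_rows --pt "0.44 0.003 0.0005 0 0"

```text
t: 6.12
ee_pos: [0.5121, -0.0002, 0.042]
tcp_rot: [[0.983, 0.184, 0.0], [0.184, -0.983, -0.0], [0.0, 0.0, -1.0]]
ft_force: [-0.2, 1.1, 0.1]
grip_width: 0.0405
```

Emit:
send_rows --pt "0.44 -0.036 -0.007 0 0" --pt "0.44 -0.06 -0.007 0 0" --pt "0.44 -0.06 0.05 0 0" --pt "0.44 -0.06 0.102 0 0" --pt "0.44 -0.06 0.102 0 0"

```text
t: 6.75
ee_pos: [0.4525, 0.1045, 0.0423]
tcp_rot: [[0.982, 0.189, 0.002], [0.189, -0.982, 0.001], [0.002, -0.0, -1.0]]
ft_force: [-0.9, -0.2, -0.2]
grip_width: 0.0398
```

Emit:
send_rows --pt "0.44 0.006 0.001 0 0" --pt "0.44 0.012 0.002 0 0" --pt "0.44 0.016 0.003 0 0" --pt "0.44 0.019 0.0035 0 0" --pt "0.44 0.022 0.004 0 0"

```text
t: 7.38
ee_pos: [0.4736, 0.1054, 0.0419]
tcp_rot: [[0.983, 0.184, -0.001], [0.184, -0.983, -0.0], [-0.001, 0.0, -1.0]]
ft_force: [-1.7, -0.5, 1.0]
grip_width: 0.0402
```

Emit:
send_rows --pt "0.44 0.003 0.0005 0 0" --pt "0.44 0.006 0.001 0 0"

```text
t: 7.62
ee_pos: [0.48, 0.1068, 0.042]
tcp_rot: [[0.983, 0.184, 0.0], [0.184, -0.983, -0.0], [-0.0, 0.0, -1.0]]
ft_force: [-1.4, -1.1, -0.3]
grip_width: 0.0399
```

Emit:
send_rows --pt "0.44 0.003 0.0005 0 0"

```text
t: 7.75
ee_pos: [0.4831, 0.1074, 0.042]
tcp_rot: [[0.983, 0.184, 0.0], [0.184, -0.983, -0.0], [0.0, 0.0, -1.0]]
ft_force: [-0.4, -1.2, 0.8]
grip_width: 0.04
```

Emit:
send_rows --pt "0.44 0.003 0.0005 0 0"

```text
t: 7.88
ee_pos: [0.4861, 0.1078, 0.042]
tcp_rot: [[0.983, 0.184, 0.0], [0.184, -0.983, -0.0], [-0.0, 0.0, -1.0]]
ft_force: [-2.0, 0.6, 1.0]
grip_width: 0.0399
```

Emit:
send_rows --pt "0.44 -0.03 -0.006 0 0" --pt "0.44 -0.034 -0.006 0 0" --pt "0.44 -0.034 -0.006 0 0"

```text
t: 8.25
ee_pos: [0.4529, 0.102, 0.0423]
tcp_rot: [[0.983, 0.184, 0.002], [0.184, -0.983, 0.0], [0.002, 0.0, -1.0]]
ft_force: [1.0, -0.4, 0.6]
grip_width: 0.0402
```

Run:
```python
from fit import *
L=looks();P=fitplugs(L,[(.523,.115),(.545,.007),(.55,-.09)])
q=[.5951,.0231,.1855];R=np.array([[np.cos(q[2]),np.sin(q[2])],[-np.sin(q[2]),np.cos(q[2])]])
for p in P: print("in jig",R@(p[:2]-q[:2]))
s=sensors.read_state();print(s["t"],s["ee_pos"],s["ft_force"])
im=L["top"][0];cv2.imwrite("pics/t2.png",cv2.resize(im[90:310,110:410],None,fx=2.6,fy=2.6))
```

```text
plug [0.5234 0.1037 0.0231] cost 88 {'side': 932}
plug [0.5484 0.006  0.0285] cost 161 {'top': 632, 'side': 731}
plug [ 0.5476 -0.0911  0.0322] cost 246 {'top': 680, 'side': 505}
in jig [-0.0556  0.0925]
in jig [-0.049  -0.0082]
in jig [-0.0677 -0.1035]
8.55 [0.4525 0.1019 0.042 ] [0.0723 0.6341 0.2352]
```

View pics/t2.png

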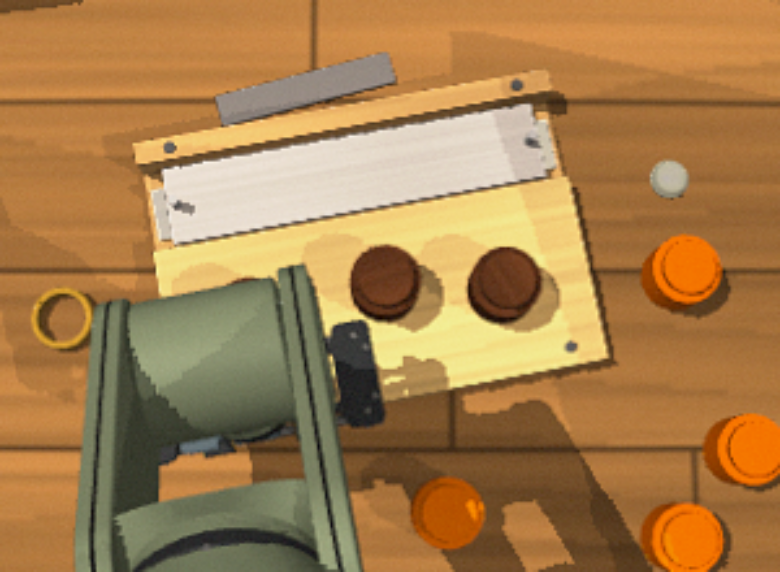

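The top view shows B and C moved back, with C at crop pixel (503,283); A is mostly hidden by the arm. C pushed back with about 6 N, against about 0.5–1.5 N for A and B, so C is the heavy one. Now I'll go behind C and push it.

Emit:
send_rows --pt "0.44 0.01 -0.05 0 0" --pt "0.44 0.02 -0.1 0 0" --pt "0.44 0.031 -0.15 0 0" --pt "0.44 0.0405 -0.203 0 0" --pt "0.44 0.0405 -0.203 0 0" --pt "0.44 0.0405 -0.203 0 0"

```text
t: 9.3
ee_pos: [0.492, -0.1009, 0.0417]
tcp_rot: [[0.983, 0.184, -0.001], [0.184, -0.983, 0.0], [-0.001, -0.001, -1.0]]
ft_force: [0.4, -0.1, -0.3]
grip_width: 0.04
```

Emit:
send_rows --pt "0.44 0.01 0.0019 0 0" --pt "0.44 0.016 0.003 0 0" --pt "0.44 0.02 0.0037 0 0" --pt "0.44 0.026 0.0049 0 0" --pt "0.44 0.032 0.006 0 0" --pt "0.44 0.038 0.0071 0 0" --pt "0.44 0.044 0.0083 0 0" --pt "0.44 0.05 0.0094 0 0" --pt "0.44 0.056 0.0105 0 0" --pt "0.44 0.06 0.0113 0 0"

```text
t: 10.55
ee_pos: [0.5501, -0.0896, 0.0417]
tcp_rot: [[0.983, 0.185, -0.006], [0.185, -0.983, 0.0], [-0.005, -0.001, -1.0]]
ft_force: [-6.4, -1.4, 4.8]
grip_width: 0.04
```

Run:
```python
from fit import *
L=looks();P=fitplugs(L,[(.523,.115),(.545,.007),(.594,-.083)])
q=[.5951,.0231,.1855];R=np.array([[np.cos(q[2]),np.sin(q[2])],[-np.sin(q[2]),np.cos(q[2])]])
for p in P: print("in jig",R@(p[:2]-q[:2]))
s=sensors.read_state();print(s["t"],s["ee_pos"],s["ft_force"],R@(np.array(s["ee_pos"])[:2]-q[:2]))
```

```text
plug [0.5223 0.1146 0.03  ] cost 153 {'top': 644, 'side': 945}
plug [0.548  0.0076 0.0313] cost 281 {'top': 480, 'side': 772}
plug [ 0.6337 -0.3306 -0.1223] cost 101 {'side': 403}
in jig [-0.0546  0.1033]
in jig [-0.0491 -0.0065]
in jig [-0.0273 -0.3547]
10.85 [ 0.5507 -0.0895  0.0417] [-4.6438  0.005   2.9294] [-0.0644 -0.1025]
```

Emit:
send_rows --pt "0.44 0.006 0.0011 0 0" --pt "0.44 0.012 0.0023 0 0" --pt "0.44 0.018 0.0034 0 0" --pt "0.44 0.024 0.0045 0 0" --pt "0.44 0.03 0.0056 0 0" --pt "0.44 0.036 0.0068 0 0"

```text
t: 11.6
ee_pos: [0.5867, -0.083, 0.0419]
tcp_rot: [[0.983, 0.185, -0.004], [0.185, -0.983, -0.0], [-0.004, -0.001, -1.0]]
ft_force: [-6.3, -1.8, 6.3]
grip_width: 0.04
```

Emit:
send_rows --pt "0.44 0.005 0.0009 0 0" --pt "0.44 0.01 0.0019 0 0" --pt "0.44 0.015 0.0028 0 0" --pt "0.44 0.02 0.0037 0 0"

```text
t: 12.1
ee_pos: [0.6066, -0.0793, 0.042]
tcp_rot: [[0.983, 0.185, -0.004], [0.185, -0.983, -0.0], [-0.004, -0.001, -1.0]]
ft_force: [-6.1, -0.6, 6.5]
grip_width: 0.04
```

Run:
```python
from fit import *
im=cams.snapshot("side");im2=cams.snapshot("top")
a=cv2.resize(im[120:280,160:320],(390,390));b=cv2.resize(im2[100:260,200:360],(390,390))
cv2.imwrite("pics/m3.png",np.hstack([a,b]))
q=[.5951,.0231,.1855];R=np.array([[np.cos(q[2]),np.sin(q[2])],[-np.sin(q[2]),np.cos(q[2])]])
s=sensors.read_state();print(s["t"],s["ee_pos"],s["ft_force"],R@(np.array(s["ee_pos"])[:2]-q[:2]))
```

```text
12.2 [ 0.6076 -0.0792  0.0421] [-5.0498 -0.4285  4.226 ] [-0.0065 -0.1028]
```

View pics/m3.png

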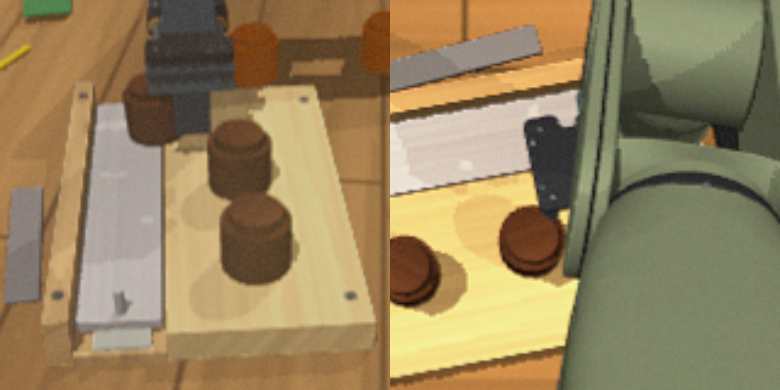

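The plug is upright with its front half on the platen; the fingers are behind it. Next: the last stretch, slowly.

Emit:
send_rows --pt "0.44 0.005 0.0009 0 0" --pt "0.44 0.01 0.0019 0 0" --pt "0.44 0.015 0.0028 0 0" --pt "0.44 0.02 0.0037 0 0" --pt "0.44 0.024 0.0045 0 0"

```text
t: 12.82
ee_pos: [0.6326, -0.0748, 0.0416]
tcp_rot: [[0.983, 0.184, -0.0], [0.184, -0.983, 0.0], [-0.0, -0.0, -1.0]]
ft_force: [-2.0, -0.6, -1.8]
grip_width: 0.0402
```

Emit:
send_rows --pt "0.44 0.002 0.0004 0 0" --pt "0.44 0.004 0.0008 0 0"

```text
t: 13.08
ee_pos: [0.6364, -0.0741, 0.0419]
tcp_rot: [[0.983, 0.184, -0.0], [0.184, -0.983, -0.0], [-0.0, 0.0, -1.0]]
ft_force: [-1.9, -0.1, -2.2]
grip_width: 0.0402
```

Emit:
send_rows --pt "0.44 0.002 0.0004 0 0"

```text
t: 13.2
ee_pos: [0.6384, -0.0737, 0.042]
tcp_rot: [[0.983, 0.184, -0.0], [0.184, -0.983, -0.0], [-0.0, 0.0, -1.0]]
ft_force: [-2.5, -0.6, -0.8]
grip_width: 0.04
```

Run:
```python
from fit import *
im=cams.snapshot("side")
cv2.imwrite("pics/m4.png",cv2.resize(im[130:230,160:290],None,fx=5,fy=5))
q=[.5951,.0231,.1855];R=np.array([[np.cos(q[2]),np.sin(q[2])],[-np.sin(q[2]),np.cos(q[2])]])
s=sensors.read_state();print(s["t"],s["ee_pos"],s["ft_force"],R@(np.array(s["ee_pos"])[:2]-q[:2]))
```

```text
13.25 [ 0.6388 -0.0737  0.042 ] [-1.7425 -0.9296 -2.405 ] [ 0.0251 -0.1032]
```

View pics/m4.png

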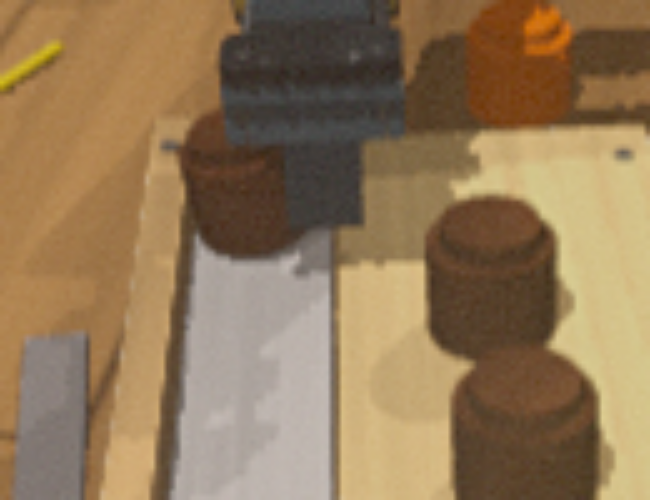

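The plug is on the platen and upright, just short of the rail. I'll step on until the rail is felt.

Emit:
send_rows --pt "0.44 0.0015 0.0003 0 0"

```text
t: 13.38
ee_pos: [0.6398, -0.0735, 0.042]
tcp_rot: [[0.983, 0.184, -0.0], [0.184, -0.983, -0.0], [-0.0, 0.0, -1.0]]
ft_force: [-2.3, -1.3, -0.8]
grip_width: 0.04
```

Emit:
send_rows --pt "0.44 0.0015 0.0003 0 0"

```text
t: 13.5
ee_pos: [0.6408, -0.0731, 0.0419]
tcp_rot: [[0.983, 0.184, -0.002], [0.184, -0.983, -0.0], [-0.002, -0.0, -1.0]]
ft_force: [-4.1, -1.5, -1.0]
grip_width: 0.0402
```

Emit:
send_rows --pt "0.44 0.001 0.0002 0 0" --pt "0.44 0.001 0.0002 0 0"

```text
t: 13.75
ee_pos: [0.6409, -0.073, 0.0415]
tcp_rot: [[0.983, 0.184, -0.004], [0.184, -0.983, -0.0], [-0.004, -0.0, -1.0]]
ft_force: [-5.4, -0.9, -1.5]
grip_width: 0.0401
```

Emit:
send_rows --pt "0.44 0.002 0.0004 0 0" --pt "0.44 0.002 0.0004 0 0"

```text
t: 14.0
ee_pos: [0.6411, -0.0729, 0.041]
tcp_rot: [[0.983, 0.185, -0.008], [0.185, -0.983, -0.0], [-0.008, -0.001, -1.0]]
ft_force: [-8.5, -1.9, -0.4]
grip_width: 0.04
```

It has stalled against the rail as the force rises. Retreating.

Emit:
send_rows --pt "0.44 -0.004 -0.0008 0 0" --pt "0.44 -0.02 -0.0037 0 0" --pt "0.44 -0.045 -0.0084 0 0" --pt "0.44 -0.045 -0.0084 0.06 0" --pt "0.44 -0.045 -0.0084 0.12 0" --pt "0.44 -0.1 -0.05 0.17 0" --pt "0.44 -0.14 -0.1 0.17 0" --pt "0.44 -0.19 -0.14 0.17 0" --pt "0.44 -0.23 -0.18 0.17 0" --pt "0.44 -0.27 -0.22 0.17 0"

```text
t: 15.25
ee_pos: [0.3817, -0.2878, 0.2136]
tcp_rot: [[0.983, 0.185, 0.006], [0.185, -0.983, -0.004], [0.005, 0.005, -1.0]]
ft_force: [-0.1, -0.3, -0.4]
grip_width: 0.0399
```

Emit:
send_rows --pt "0.44 -0.03 -0.06 0 0" --pt "0.44 -0.06 -0.11 0 0" --pt "0.44 -0.08 -0.16 0 0" --pt "0.44 -0.09 -0.2 0 0" --pt "0.44 -0.09 -0.2 0 0"

```text
t: 15.88
ee_pos: [0.2914, -0.4895, 0.2127]
tcp_rot: [[0.983, 0.181, 0.003], [0.181, -0.983, -0.005], [0.002, 0.005, -1.0]]
ft_force: [-1.1, 0.4, -0.4]
grip_width: 0.0401
```

Run:
```python
from fit import *
L=looks();P=fitplugs(L,[(.523,.115),(.548,.007),(.676,-.067)])
q=[.5951,.0231,.1855];R=np.array([[np.cos(q[2]),np.sin(q[2])],[-np.sin(q[2]),np.cos(q[2])]])
for p in P: print("in jig",R@(p[:2]-q[:2]))
for c in L:
    for n in("focus_ring","cabochon","mirror_strip"):
        d=spotter.tip_of(n,c)
        if d: px=np.array(d[0]["position"])*[512,384];print(c,n,d[0]["p"],px,onz(L[c][1],px,0))
s=sensors.read_state();print(s["t"],s["ee_pos"])
a=cv2.resize(L["side"][0][130:270,160:300],(390,390));b=cv2.resize(L["top"][0][100:280,120:400],(400,257))
b=cv2.copyMakeBorder(b,0,133,0,0,cv2.BORDER_CONSTANT)
cv2.imwrite("pics/f.png",np.hstack([a,b]))
```

```text
plug [0.522  0.1155 0.032 ] cost 121 {'top': 680, 'side': 955}
plug [0.5483 0.0067 0.0333] cost 158 {'top': 700, 'side': 721}
plug [ 0.6741 -0.0669  0.0237] cost 125 {'top': 628, 'side': 666}
in jig [-0.0548  0.1043]
in jig [-0.049  -0.0075]
in jig [ 0.0611 -0.103 ]
top cabochon 0.57 [369.408  161.5104] [ 0.6461 -0.252   0.    ]
top mirror_strip 0.72 [227.1232 123.9168] [0.7353 0.0763 0.    ]
side focus_ring 0.81 [254.5152 303.0912] [0.5216 0.2777 0.    ]
side cabochon 0.44 [229.2224 150.4128] [ 0.6587 -0.2397  0.    ]
side mirror_strip 0.89 [168.2944 217.4976] [0.7392 0.0687 0.    ]
16.475 [ 0.2915 -0.4854  0.2121]
```

View pics/f.png

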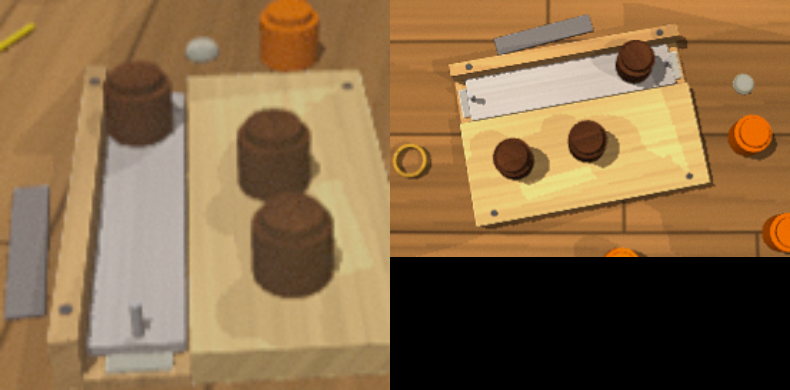

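The plug stands upright on the platen at the rail (side crop 138,103). Its base fits at z = 23.7 mm, so the platen is down about 6 mm. The bystanders and light plugs are in place.

```bash
python3 -c "
from cell import workorder;print(workorder.job_done())"
```

```text
the job is handed in; nothing more can be done
None
```

The heavy plug is on the platen, up against the back rail and holding the platen down; the job was handed in at about 16.5 s.

- **Finding it:** I nudged each plug 14–18 mm toward the back. The one at the -y end pushed back with about 6 N, the other two with about 0.5–2 N. I slid that one straight back with the half-open fingers behind it until it stalled at the rail at about 8.5 N, then moved the arm clear.
- **Final position:** In both views the heavy plug stands upright. Its centre fits at jig x = 61 mm, where contact with the rail would be 63 mm. That is within the 2 mm camera accuracy, and the stall also points to contact.
- **Platen:** The plug's base fits at 23.7 mm above the bench, so the platen is about 6 mm down, which is its full travel.
- **Light plugs:** Both stand on the board, off the platen.
- **Bystanders:** The dome and the spare strip were found again in both views where they started. The ring was measured again only in the side view, because the detector missed it in the last top view. The top picture shows it in place.

One fit made during the slide was wrong because the arm hid the heavy plug, so I ignored it.

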